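# Set the turret stop of a drilling jig and feed the bar home

### The arm

A 6-joint arm with a two-finger parallel gripper is mounted at the origin on a cart in front of the work surface, level with it; the furniture and walls round the work are solid. World frame = base frame: x ahead of the robot, y to its left, z up, the work surface at z = 0. Lengths are in m, angles in rad, forces in N, time in s.
With the tool pointing down it reaches from about 0.375 to 0.925 m from the base axis. Payload 5.7 kg.
Tool frame: the origin (TCP) lies midway between the tips of the shut fingers; the grasp point (between the pads) lies 19 mm behind it; z points along the fingers, y is the line along which they close (so a half turn about z gives the same grasp; the last joint's range is limited). The gripper opens to 85 mm and grips with 20 to 120 N. Pads are 22 mm wide; open, the fingers measure 114 mm over their backs; the gripper's body (76 mm by 85 mm) begins 54 mm behind the grasp point. The pads swing forward as they close: fully open they stand 13 mm farther back than shut.
Start: joints at [1.171, 0.359, 1.51, -0, 1.272, -0.115], TCP at [0.169, 0.576, 0.205] pointing down, gripper open.
Joint ranges: [-2.97, 2.97], [-1.01, 2.36], [0.21, 2.38], [-0.96, 4.11], [0.2, 2.71], [-2.98, 2.98]. Speed limits (rad/s): [2.39, 2.39, 3.14, 3.14, 3.14, 3.14].

### API

Orientations are given as a unit quaternion [x, y, z, w].
In Python, from plant import robot gives the robot as it stands.
- The arm moves only by the tool carry_out, never from a script. Its argument "increments" is a list that holds one entry, the list of rows, each a list of 7 numbers: the shift along the tool's x, y, z in units of 60 mm (1.0 is 60 mm), then the turn, a rotation vector about the tool's x, y, z in units of 8 degrees (1.0 is 8 degrees), then the finger opening in mm, from 0 to 85.4. A call has 1 to 10 rows; each row shifts and turns the commanded pose from where the row before left it, along the tool's axes as they then stand; what a row does not reach is not made up. A row lasts 1/8 s, in which the tool goes at most 62.5 mm and 10.7 degrees, less where a joint would pass 70% of its speed; a pose out of reach is approached as far as the arm can. A call is refused whole if a number of a shift passes 1 or a number of a turn 1, either way. A call with a gripper value outside its range is refused whole. The fingers move at their own pace and stop on an object; "grip_force" is the grip in N (left out, the last holds). Time passes only in rows, so rows that do not move let the fingers close. It gives the time, the measured TCP pose, the force, the opening and the grip force at its end, in the units of the state.
- robot.state(): the state, without advancing time (a new reading comes with each control period).
- robot.camera(name): name is "side" or "top"; returns a dict with "pixels" (400x640x3 uint8, red, green, blue), "z_map" (400x640 float32, m along the optical axis (not along the pixel's ray), 0 where there is no reading), "fx", "fy", "cx", "cy" (pixels), "position" and "orientation" of the camera in the world. Camera axes: x right, y down, z forward; pixel columns grow to the right and rows downward; lengths in m; the calibration is good to about 2 mm. A picture is of the moment at which its call begins.
- robot.close_job(): hands the job in; it is judged then, once.
The state is a dict: "t": time; "joints": joint angles; "joint_velocities": joint speeds; "joint_efforts": joint torques, N m; "ee_pos": TCP position; "tcp_rot": TCP orientation; "contact_force": force on the tool from outside, world axes, zero at the start; "torque": the same for the moment, N m; "grip_width": finger opening in m; "finger_force": force on a finger pad.
Only numpy, scipy, OpenCV 4.12 (cv2) and the standard library are available. Lean on these libraries where they do the work, as an engineer would, in place of code of your own. Each camera call takes 0.05 s, during which the arm holds its last target. There are 200 camera calls.

### The job

Get the drilling jig ready for the next hole: with a fingertip, flick the six-lobed star wheel of the turret stop round, click by click, until its longest stop screw sits at the very bottom, in line with the flat bar. Then push the bar's free end gently with a fingertip so that the bar slides along its channel until it butts against that screw, and leave it there. Only touch and push: do not pinch or lift the bar, and leave the try square, punch and bolt where they lie.

Things in the scene. Friction and masses are not known exactly. Their poses are not given: they have to be found in the camera images.
- jig: Grey cast bar-drilling jig fixed to the bench, base 270 x 104 x 8 mm. Origin: underside, on the centre line. x axis: the way the bar is fed; y to the left of that; z up. Flat bed at z = 36 mm from x = -110 to +78 mm; two guide rails, x = -110 to 0, top at z = 48 mm, form a 32 mm wide channel. Pedestal at x = 107 to 141 mm, up to z = 86 mm, carries the star wheel (its top: 115 mm).
- bush (a point): Centre top of the drill bush on the steel bridge that crosses over the channel and the bar: jig x = -72 to -38 mm, z = 48 to 63 mm. Axes as the jig's.
- star_centre (a point): Centre of the turret's upright steel star wheel, on its level axis along the jig's x (at jig x = 92, y = 0, z = 62 mm). Hub disc of radius 27 mm, 14 mm thick, with six round lobes, 11 mm thick, 60 degrees apart, with round ends, reaching to radius 52 mm. At rest in a click the two upper lobes stand 30 degrees either side of straight up, their rounded ends 46 mm above this centre, a gap between.
- turret (a joint): Turn of the star wheel, rad; endless both ways, six clicks, one each 60 degrees (1.047). Zero, or whole turns, puts the longest screw at the bottom. Growing values carry the wheel's top toward the jig's -y. A spring plunger holds each click; 3 to 4 N at a lobe's end overcomes it. Past half-way (30 degrees) the wheel runs into the next click by itself, damped, and stops there.
- long_tip (a point): Tip of the longest of six stop screws (8 mm thick, on a circle of radius 20 mm) that project from the wheel's face (jig x = 85 mm) along jig -x, toward the bar. Lengths round the wheel: 58, 14, 22, 30, 38, 46 mm. With this one at the bottom, in line with the bar, the tip is at jig x = 27, y = 0, z = 42 mm.
- bar: Flat bar of dark steel, 160 x 30 x 10 mm, 0.37 kg, with one 10 mm hole 20 mm from the end facing the turret. Lies loose on the bed between the rails, underside at jig z = 36 mm. Origin: middle of its underside; x along it toward the turret. Starts 15 to 40 mm short of the longest screw's place; about 2 N slides it.
- bar_front (a point): Middle of the bar's end face toward the turret.
- bar_tail (a point): Middle of the bar's other end face, the free end, which sticks out beyond the jig's bed, 41 mm above the bench: push here along the jig's +x.
- try_square: Try square lying on the bench, 116 x 182 x 16 mm; leave alone. Origin: underside centre.
- punch: Steel punch lying on the bench, 16 mm thick, 121 mm long; leave alone. Origin: underside centre.
- bolt_0: Rusty bolt with nut lying on the bench, 18 mm thick, 96 mm long; leave alone. Origin: underside centre.

How it is judged:
By the outcome, as a careful person would: the job done as asked, in the order asked, and still so for the second after the job is handed in, with the robot touching nothing.
It also fails if it takes over 58 s, if anything falls off the work surface, if the arm or the gripper's body presses on something with over 40 N, if the wrist force passes 120 N, or if a joint passes its speed limit or range.

## Working session

There is one attempt and no reset: what is moved stays moved. The work goes in short steps, Python scripts to look and compute and a tool call to move; the robot and the scene stay as the last step left them, time stands still between calls to the robot, and variables do not carry over. Pictures are saved under pics/ and viewed, at most 10 in all, crops included, and the job is handed in when it is done.

Besides the shell and the picture viewer there is one more tool, called after "Emit:" as name(argument=value, ...) on one line, values as JSON. carry_out: Moves the arm, as the interface text tells. Its arguments: {"type":"object","properties":{"increments":{"type":"array","items":{"type":"array","items":{"type":"array","items":{"type":"number"}}}},"grip_force":{"type":"number"}},"required":["increments"]}

```bash
mkdir -p pics; ls
cat > h.py <<'E'
import numpy as np, cv2
from plant import robot
from scipy.spatial.transform import Rotation as R
def cam(n):
    c=robot.camera(n); c['R']=R.from_quat(c['orientation']).as_matrix(); c['p']=np.array(c['position']); return c
def cloud(c):
    v,u=np.mgrid[0:400,0:640]; z=c['z_map']
    P=np.stack([(u-c['cx'])/c['fx']*z,(v-c['cy'])/c['fy']*z,z],-1)
    return P@c['R'].T+c['p']
E
python3 - <<'E'
from h import *
for n in ['top','side']:
    c=cam(n); print(n,c['p'],c['R'].round(3).tolist(),c['fx'],c['cx'],c['cy'])
    cv2.imwrite(f'pics/{n}0.png',c['pixels'][...,::-1]); np.savez(f'{n}0.npz',P=cloud(c),rgb=c['pixels'],z=c['z_map'])
s=robot.state(); print(s['ee_pos'],s['tcp_rot'],s['t'])
E
```

```text
pics
top [0.43371869 0.18761525 0.96934205] [[0.022, -0.993, 0.116], [-1.0, -0.024, -0.012], [0.015, -0.115, -0.993]] 455.1610618858332 319.5252713319051 198.8715479084994
side [0.2658239  0.79257323 0.69333185] [[-0.902, -0.281, 0.327], [-0.431, 0.61, -0.665], [-0.012, -0.741, -0.672]] 420.7326699956725 317.33229837992275 206.70493966205424
[0.16830427 0.57521037 0.20432022] [ 1.41918957e-01  9.89877909e-01 -8.26176482e-04 -2.27038283e-04] 0.1
```

View pics/top0.png

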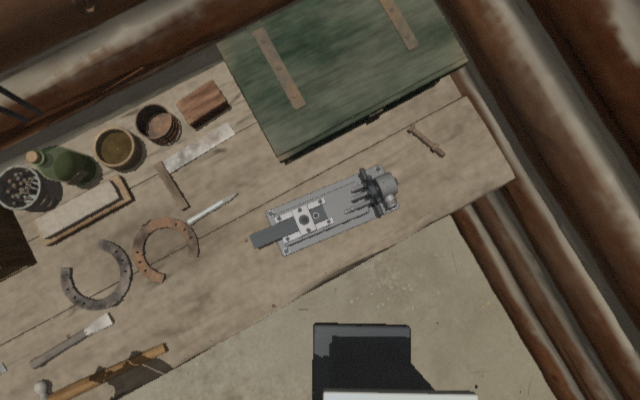

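View pics/side0.png

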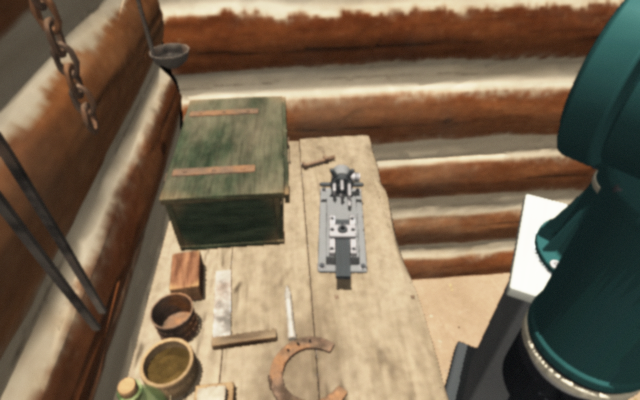

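The top view shows the jig around px (270–395, 170–255): the turret is at (378,188), the bar's free end at (255,240), and x feeds right and slightly up. The side view shows the star from the bar side at about (343,182), with the chest well clear on its left. Next I'll measure the jig pose and look at close crops.

```bash
cat > m.py <<'E'
from h import *
d=np.load('top0.npz');P=d['P'];rgb=d['rgb'].astype(int)
roi=np.zeros((400,640),bool);roi[155:265,245:405]=1
sat=rgb.max(-1)-rgb.min(-1)
grey=roi&(sat<25)
z=P[...,2]
print('table z',np.median(z[roi&(sat>40)]))
m=(grey).astype(np.uint8); m=cv2.morphologyEx(m,cv2.MORPH_OPEN,np.ones((3,3)))
# bar tail: dark pixels at z~46
for lo,hi,nm in[(.003,.014,'base'),(.03,.041,'bed'),(.042,.054,'rail/bar'),(.055,.07,'bridge'),(.08,.13,'top')]:
    q=P[(m>0)&(z>lo)&(z<hi)][:,:2]
    r=cv2.minAreaRect((q*1000).astype(np.float32)); print(nm,len(q),np.round(r[0],1),np.round(r[1],1),round(r[2],1), q.mean(0).round(4))
c=d['rgb'][160:265,240:405,::-1];a=cv2.resize(c,None,fx=4.6,fy=4.6,interpolation=cv2.INTER_CUBIC)
cv2.imwrite('pics/topc.png',a)
s=np.load('side0.npz');c=s['rgb'][150:300,300:385,::-1];
cv2.imwrite('pics/sidec.png',cv2.resize(c[:80],None,fx=7,fy=7,interpolation=cv2.INTER_CUBIC))
E
python3 m.py
```

```text
table z nan
base 1994 [560.4 166.2] [183.  272.1] 24.1 [0.5201 0.1546]
bed 1514 [513.8 182.2] [204.1 215.2] 68.3 [0.5259 0.1474]
rail/bar 1396 [509.  184.4] [ 56.3 279.3] 24.3 [0.4884 0.2287]
bridge 720 [542.9 126.7] [100.5 221. ] 15.7 [0.5211 0.1478]
top 492 [558.1  69.7] [54.7 91.7] 8.1 [0.5627 0.0636]
  return _methods._mean(a, axis=axis, dtype=dtype,
  ret = ret.dtype.type(ret / rcount)
```

View pics/topc.png

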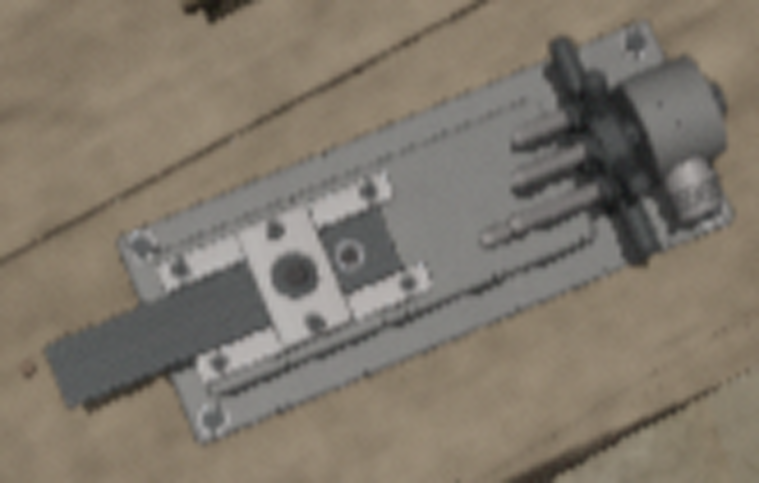

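View pics/sidec.png

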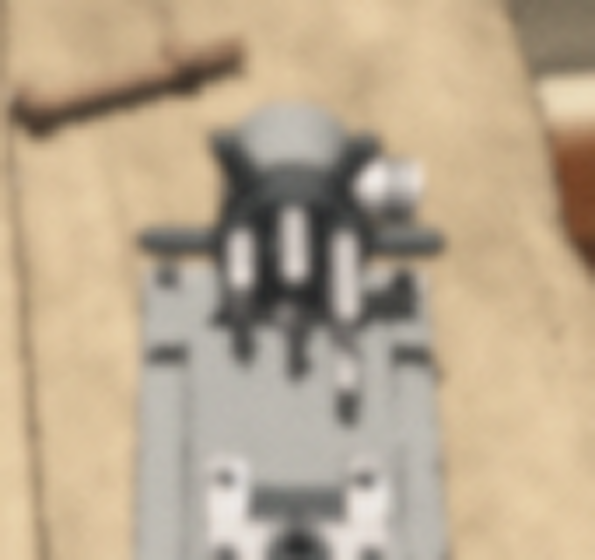

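Top crop: base corners are at about (118,238), (203,441), (650,20) and (735,215). The bush is at (296,277), the bar tail edge runs (45,350)–(72,408), and the screws are visible at the top. The one on the -y side, with its tip at (487,240), looks longest. Next I'll convert these to jig coordinates.

```bash
cat >> h.py <<'E'
def ray(c,u,v,z):
    d=c['R']@np.array([(u-c['cx'])/c['fx'],(v-c['cy'])/c['fy'],1]); return c['p']+d*(z-c['p'][2])/d[2]
E
cat > m2.py <<'E'
from h import *
c=cam('top'); np.savez('c',**{k:c[k] for k in('R','p','fx','fy','cx','cy')})
f=lambda x,y,z:ray(c,240+(x+.5)/4.6-.5,160+(y+.5)/4.6-.5,z)
C=[f(*q,.008) for q in[(118,238),(203,441),(735,215),(650,20)]]
ctr=np.mean(C,0); 
ax=(C[2]+C[3]-C[0]-C[1])[:2]; print('len',np.linalg.norm(ax)/2,'wid',np.linalg.norm(C[0]-C[1]),np.linalg.norm(C[2]-C[3]))
th=np.arctan2(ax[1],ax[0]); b=f(296,277,.063)
Rj=np.array([[np.cos(th),np.sin(th)],[-np.sin(th),np.cos(th)]])
J=lambda p:Rj@(np.asarray(p)[...,:2]-o).T
o=ctr[:2]; print('centre',ctr,'th',th,'bush in ctr frame',J(b), 'tail',J(f(58,379,.046)),'front',J(f(388,240,.046)))
for nm,q in dict(mid=(515,187),left=(514,139),right=(487,240),right2=(520,232)).items(): print(nm,[J(f(*q,z)).round(4) for z in(.086,.076,.056)])
for n in('top','side'):
    d=np.load(n+'0.npz');P=d['P'].reshape(-1,3);q=J(P[:,:2]).T
    for y0,nm in[(0,'mid'),(.0173,'left'),(-.0173,'right')]:
      for x0 in np.arange(.01,.09,.005):
        m=(abs(q[:,1]-y0)<.004)&(abs(q[:,0]-x0)<.003); zz=P[m,2]
        print(n,nm,round(x0,3),len(zz),(np.percentile(zz,[10,50,95])*1000).round() if len(zz) else '',end=' | ')
      print()
E
python3 m2.py
```

```text
len 0.2666336022034638 wid 0.10090128649827923 0.09908961298759666
centre [0.52482283 0.14745502 0.008     ] th -1.1515308785101106 bush in ctr frame [-0.06565475 -0.00168724] tail [-0.17883788 -0.00157491] front [-0.02166608 -0.00102553]
mid [array([ 0.0347, -0.0039]), array([ 0.0359, -0.0032]), array([ 0.0383, -0.0017])]
left [array([0.0424, 0.0152]), array([0.0437, 0.0161]), array([0.0463, 0.018 ])]
right [array([ 0.0148, -0.0201]), array([ 0.0158, -0.0195]), array([ 0.0178, -0.0185])]
right2 [array([ 0.0291, -0.0223]), array([ 0.0302, -0.0218]), array([ 0.0325, -0.0208])]
top mid 0.01 10 [32. 35. 37.] | top mid 0.015 12 [32. 34. 37.] | top mid 0.02 12 [33. 35. 37.] | top mid 0.025 12 [33. 35. 37.] | top mid 0.03 13 [34. 36. 38.] | top mid 0.035 14 [34. 35. 83.] | top mid 0.04 23 [33. 79. 86.] | top mid 0.045 17 [34. 83. 85.] | top mid 0.05 17 [34. 83. 87.] | top mid 0.055 18 [34. 84. 87.] | top mid 0.06 17 [38. 83. 86.] | top mid 0.065 20 [43. 80. 86.] | top mid 0.07 19 [42. 84. 87.] | top mid 0.075 14 [30. 86. 89.] | top mid 0.08 12 [86. 88. 90.] | top mid 0.085 11 [85. 87. 90.]
[... 2052 characters left out ...]
07 12 [54. 74. 96.] | side left 0.075 36 [ 33.  86. 107.] | side left 0.08 23 [ 35.  97. 107.] | side left 0.085 6 [ 56.  78. 106.] | 
side right 0.01 5 [36. 37. 38.] | side right 0.015 7 [36. 38. 55.] | side right 0.02 16 [36. 45. 57.] | side right 0.025 10 [38. 56. 69.] | side right 0.03 15 [36. 71. 77.] | side right 0.035 11 [54. 58. 76.] | side right 0.04 10 [39. 67. 77.] | side right 0.045 8 [50. 76. 77.] | side right 0.05 6 [37. 76. 78.] | side right 0.055 8 [37. 64. 79.] | side right 0.06 8 [36. 53. 78.] | side right 0.065 7 [37. 54. 77.] | side right 0.07 12 [57. 74. 82.] | side right 0.075 38 [46. 82. 99.] | side right 0.08 16 [ 82.  98. 104.] | side right 0.085 1 [104. 104. 104.] |
```

The geometry is consistent: the bush offset puts jig x = centre x + 10.6 mm. In jig coordinates the tips read:

| Position | Tip x (mm) | Length (mm) |
|---|---|---|
| Top | 45 | 38 |
| +y upper | 54 | 30 |
| -y upper | 40 | 46 |
| -y lower | 28 | 58 |

The longest screw is lower -y, so one +60° click brings it to the bottom, with the wheel's top moving toward -y. I'll push the upper +y lobe from outside toward -y.

```bash
cat >> h.py <<'E'
c0=dict(np.load('c.npz')); f=lambda x,y,z:ray(c0,240+(x+.5)/4.6-.5,160+(y+.5)/4.6-.5,z)
th=-1.1515; A=np.array([np.cos(th),np.sin(th)]); B=np.array([-A[1],A[0]])
b=f(296,277,.063)[:2]; O=b+.055*A+.0003*B
W=lambda x,y,z:np.r_[O+x*A+y*B,z]
def go(*j):
    s=robot.state(); r=R.from_quat(s['tcp_rot']); M=r.as_matrix()
    T=W(*j); des=np.c_[-np.r_[B,0],-np.r_[A,0],[0,0,-1.]] if np.linalg.det(np.c_[-np.r_[B,0],-np.r_[A,0],[0,0,-1.]])>0 else np.c_[np.r_[B,0],-np.r_[A,0],[0,0,-1.]]
    e=s['ee_pos']-np.r_[O,0]
    print('t',round(s['t'],2),'jig pos mm',np.round([e[:2]@A*1e3,e[:2]@B*1e3,e[2]*1e3],1),'F jig',np.round([s['contact_force'][:2]@A,s['contact_force'][:2]@B,s['contact_force'][2]],1))
    print(' shift now-frame',(M.T@(T-s['ee_pos'])/.06).round(3),' in final frame',(des.T@(T-s['ee_pos'])/.06).round(3),'turn',((r.inv()*R.from_matrix(des)).as_rotvec(degrees=True)/8).round(3))
E
python3 - <<'E'
from h import *
print(O,W(.092,.055,.15)); go(.092,.065,.2)
P=np.load('top0.npz')['P']; s=P[20:150,230:460]; print('chest z',np.percentile(s[...,2],[50,90,98]))
q=P.reshape(-1,3); e=q[:,:2]-O; x=e@A;y=e@B
for y0 in range(40,200,20):
  m=(abs(x-.092)<.06)&(abs(y-y0/1e3)<.01); print(y0,np.percentile(q[m,2],98).round(3),end=' ')
E
```

```text
[0.51921985 0.15662291] [0.60691035 0.09498383 0.15      ]
t 0.15 jig pos mm [-525.2 -150.   204.4] F jig [ 0.2 -0.4  0.1]
 shift now-frame [-9.391 -5.521  0.08 ]  in final frame [ -3.584 -10.287   0.074] turn [-9.000e-03 -5.000e-03 -5.043e+00]
chest z [0.16104006 0.16370086 0.16540299]
40 0.067 60 0.011 80 0.002 100 0.002 120 0.16 140 0.164 160 0.165 180 0.165
```

Emit:
carry_out(increments=[[[0,0,0,0,0,-1,0],[0,0,0,0,0,-1,0],[0,0,0,0,0,-1,0],[0,0,0,0,0,-1,0],[0,0,0,0,0,-1,0],[-0.26,-0.74,0,0,0,0,0],[-0.26,-0.74,0,0,0,0,0],[-0.26,-0.74,0,0,0,0,0],[-0.26,-0.74,0,0,0,0,0],[-0.26,-0.74,0,0,0,0,0]]])

```text
t: 1.4
ee_pos: [0.3299, 0.4025, 0.2049]
tcp_rot: [-0.205, 0.979, -0.0, -0.0]
contact_force: [0.5, 0.6, -0.0]
grip_width: 0.0001
finger_force: 0.0
```

Emit:
carry_out(increments=[[[-0.26,-0.74,0,0,0,0,0],[-0.26,-0.74,0,0,0,0,0],[-0.26,-0.74,0,0,0,0,0],[-0.26,-0.74,0,0,0,0,0],[-0.26,-0.74,0,0,0,0,0],[-0.26,-0.74,0,0,0,0,0],[-0.26,-0.74,0,0,0,0,0],[-0.26,-0.74,0,0,0,0,0],[-0.26,-0.74,0,0,0,0,0],[0,0,0,0,0,0,0]]])

```text
t: 2.65
ee_pos: [0.6205, 0.0915, 0.2046]
tcp_rot: [-0.204, 0.979, -0.001, 0.0]
contact_force: [-0.6, 0.0, -0.3]
grip_width: 0.0001
finger_force: 0.0
```

Run:
```python
from h import *
go(.092,.050,.101); c=cam('side'); im=c['pixels'][100:300,270:470,::-1]
cv2.imwrite('pics/s1.png',cv2.resize(im,None,fx=3,fy=3,interpolation=cv2.INTER_CUBIC))
```

```text
t 2.65 jig pos mm [100.7  66.  204.6] F jig [-0.3 -0.5 -0.3]
 shift now-frame [0.269 0.144 1.726]  in final frame [0.266 0.144 1.727] turn [-0.008  0.003 -0.067]
```

View pics/s1.png

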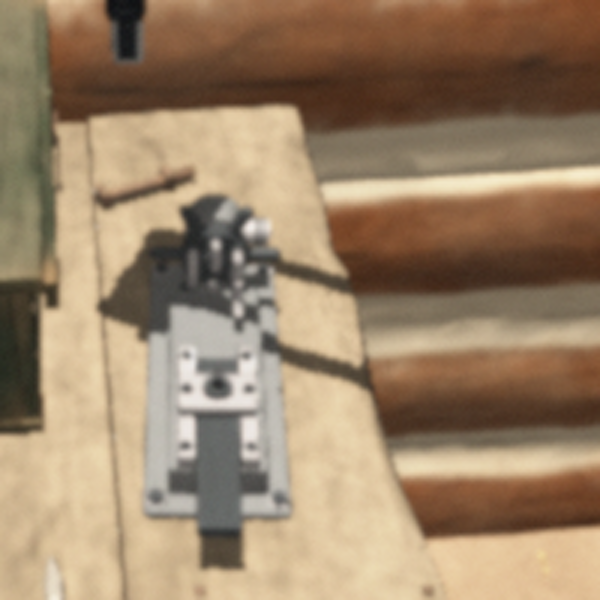

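The fingertip is at crop (128,55), high over the +y side, and the way down is clear. I'll descend, then push toward -y.

Emit:
carry_out(increments=[[[0.1,0.15,0.43,0,0,0,0],[0,0,0.43,0,0,0,0],[0,0,0.43,0,0,0,0],[0,0,0.43,0,0,0,0],[0,0,0,0,0,0,0],[0,0,0,0,0,0,0]]])

```text
t: 3.45
ee_pos: [0.6092, 0.1008, 0.1027]
tcp_rot: [-0.206, 0.979, -0.0, 0.0]
contact_force: [0.2, 0.0, 1.1]
grip_width: 0.0001
finger_force: 0.0
```

Run:
```python
from h import *
go(.092,.0,.101)
```

```text
t 3.45 jig pos mm [ 87.6  59.4 102.7] F jig [0.  0.2 1.1]
 shift now-frame [ 0.99  -0.078  0.029]  in final frame [ 0.99  -0.073  0.029] turn [-0.001  0.004 -0.037]
```

Emit:
carry_out(increments=[[[0.1,-0.07,0.03,0,0,0,0],[0.1,0,0,0,0,0,0],[0.1,0,0,0,0,0,0],[0.1,0,0,0,0,0,0],[0.1,0,0,0,0,0,0],[0.1,0,0,0,0,0,0],[0.1,0,0,0,0,0,0]]])

```text
t: 4.32
ee_pos: [0.572, 0.0792, 0.1001]
tcp_rot: [-0.205, 0.979, -0.0, -0.0]
contact_force: [0.3, -0.5, -1.0]
grip_width: -0.0001
finger_force: 0.0
```

Emit:
carry_out(increments=[[[0.1,0,0,0,0,0,0],[0.1,0,0,0,0,0,0],[0.1,0,0,0,0,0,0],[0,0,0,0,0,0,0],[0,0,0,0,0,0,0],[0,0,0,0,0,0,0]]])

```text
t: 5.08
ee_pos: [0.5562, 0.0722, 0.1002]
tcp_rot: [-0.205, 0.979, -0.0, 0.0]
contact_force: [-0.4, 0.6, 0.1]
grip_width: -0.0
finger_force: 0.0
```

Run:
```python
from h import *
go(.092,.0,.22)
```

```text
t 5.08 jig pos mm [ 92.2  -0.6 100.2] F jig [-0.8 -0.1  0.1]
 shift now-frame [-0.01   0.003 -1.997]  in final frame [-0.01   0.003 -1.997] turn [-0.002  0.002 -0.042]
```

Now I'll lift straight up, go behind the bar's tail at a safe height, and look at the wheel.

Emit:
carry_out(increments=[[[0,0,-0.4,0,0,0,0],[0,0,-0.7,0,0,0,0],[0,0,-0.7,0,0,0,0],[0,0.7,0,0,0,0,0],[0,0.8,0,0,0,0,0],[0,0.8,0,0,0,0,0],[0,0.8,0,0,0,0,0],[0,0.8,0,0,0,0,0],[0,0.8,0,0,0,0,0],[0,0.6,0,0,0,0,0]]])

```text
t: 6.32
ee_pos: [0.4272, 0.3653, 0.2081]
tcp_rot: [-0.206, 0.979, 0.0, 0.0]
contact_force: [0.9, -0.6, 0.4]
grip_width: 0.0
finger_force: 0.0
```

Run:
```python
from h import *
go(-.215,.0,.12)
c=cam('top'); cv2.imwrite('pics/t2.png',cv2.resize(c['pixels'][130:290,200:420,::-1],None,fx=3.5,fy=3.5,interpolation=cv2.INTER_CUBIC))
P=cloud(c).reshape(-1,3);e=P[:,:2]-O;x=e@A*1e3;y=e@B*1e3;z=P[:,2]*1e3
for y0,lo,hi in[(0,70,90),(17,64,82),(-17,64,82),(17,46,62),(-17,46,62)]:
    m=(abs(y-y0)<6)&(z>lo)&(z<hi)&(x>20)&(x<80); print(y0,lo,m.sum(),np.percentile(x[m],[2,10]) if m.sum() else '')
```

```text
t 6.33 jig pos mm [-228.     0.9  208.1] F jig [0.9 0.6 0.4]
 shift now-frame [ 0.015 -0.218  1.469]  in final frame [ 0.015 -0.217  1.469] turn [ 0.002  0.001 -0.035]
0 70 66 [47.28222268 50.04195894]
17 64 48 [55.32423288 57.48781572]
-17 64 81 [40.3851967  43.28736476]
17 46 8 [64.29646758 65.38888231]
-17 46 33 [27.22115319 29.22951505]
```

View pics/t2.png

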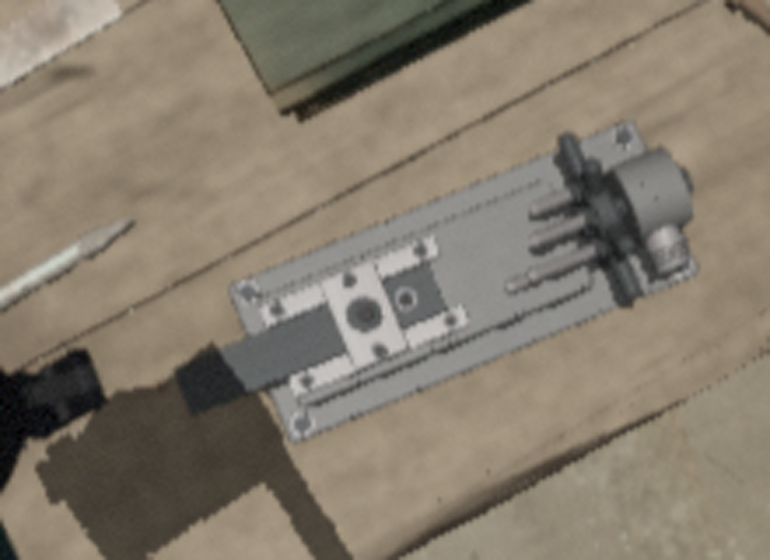

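The wheel has not changed: the tips still read 47/55/40/27 mm, with the longest on the -y side at crop (512,287). The first flick didn't take. I'll go back and repeat it lower (z about 94 mm), in smaller steps, watching the force.

Emit:
carry_out(increments=[[[-0.11,-0.6,0,0,0,0,0],[-0.11,-0.6,0,0,0,0,0],[-0.11,-0.6,0,0,0,0,0],[-0.11,-0.6,0,0,0,0,0],[-0.11,-0.6,0,0,0,0,0],[-0.11,-0.6,0,0,0,0,0],[-0.11,-0.6,0,0,0,0,0],[-0.11,-0.6,0,0,0,0,0],[-0.11,-0.53,0,0,0,0,0],[0,0,0,0,0,0,0]]])

```text
t: 7.62
ee_pos: [0.6125, 0.0922, 0.2079]
tcp_rot: [-0.204, 0.979, -0.0, 0.0]
contact_force: [0.5, 0.5, 0.5]
grip_width: -0.0002
finger_force: 0.0
```

Emit:
carry_out(increments=[[[0,0,0.45,0,0,0,0],[0,0,0.45,0,0,0,0],[0,0,0.5,0,0,0,0],[0,0,0.5,0,0,0,0],[0,0,0,0,0,0,0],[0,0,0,0,0,0,0]]])

```text
t: 8.38
ee_pos: [0.6114, 0.0948, 0.0951]
tcp_rot: [-0.205, 0.979, -0.0, 0.0]
contact_force: [0.3, 0.7, 0.4]
grip_width: -0.0
finger_force: 0.0
```

Run:
```python
from h import *
go(.092,.045,.094)
```

```text
t 8.38 jig pos mm [94.  59.1 95.1] F jig [-0.5  0.6  0.4]
 shift now-frame [0.235 0.032 0.017]  in final frame [0.235 0.033 0.018] turn [-0.002  0.006 -0.039]
```

Emit:
carry_out(increments=[[[0.12,0,0,0,0,0,0],[0.12,0,0,0,0,0,0],[0.12,0,0,0,0,0,0]]])

```text
t: 8.75
ee_pos: [0.5908, 0.0854, 0.0947]
tcp_rot: [-0.205, 0.979, -0.0, 0.0]
contact_force: [-0.3, 0.2, -0.1]
grip_width: -0.0002
finger_force: 0.0
```

Emit:
carry_out(increments=[[[0.1,0,0,0,0,0,0]]])

```text
t: 8.88
ee_pos: [0.5851, 0.083, 0.0944]
tcp_rot: [-0.205, 0.979, -0.0, 0.0]
contact_force: [-0.2, -0.8, -0.6]
grip_width: -0.0
finger_force: 0.0
```

Emit:
carry_out(increments=[[[0.1,0,0,0,0,0,0]]])

```text
t: 9.0
ee_pos: [0.5798, 0.0806, 0.0942]
tcp_rot: [-0.205, 0.979, -0.0, 0.0]
contact_force: [-0.1, -0.6, 0.1]
grip_width: -0.0001
finger_force: 0.0
```

Emit:
carry_out(increments=[[[0.1,0,0,0,0,0,0]]])

```text
t: 9.12
ee_pos: [0.5744, 0.0783, 0.0941]
tcp_rot: [-0.205, 0.979, -0.0, -0.0]
contact_force: [-1.0, -0.2, -0.3]
grip_width: 0.0
finger_force: 0.0
```

Run:
```python
from h import *
go(.092,.0,.094)
c=cam('side'); cv2.imwrite('pics/s3.png',cv2.resize(c['pixels'][130:230,290:410,::-1],None,fx=6,fy=6,interpolation=cv2.INTER_CUBIC))
```

```text
t 9.12 jig pos mm [94.  18.5 94.1] F jig [-0.2 -1.  -0.3]
 shift now-frame [0.308 0.032 0.002]  in final frame [0.308 0.034 0.002] turn [-0.    -0.    -0.043]
```

View pics/s3.png

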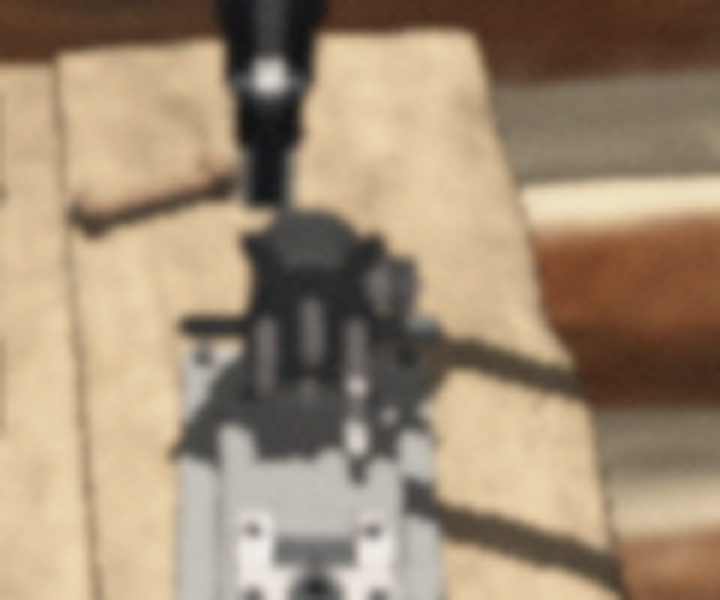

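The fingertip is at crop (265,205), apparently behind or above the upper-left lobe end at (250,240), and the wheel hasn't moved. I'll project the TCP and the star into this view to find the mismatch.

Run:
```python
from h import *
s=robot.state(); c=cam('side')
def pr(p):
    q=c['R'].T@(np.asarray(p)-c['p']); u=q[:2]/q[2]*c['fx']+[c['cx'],c['cy']]; return ((u-[290,130])*6).round(),q[2].round(3)
print('tcp',pr(s['ee_pos']),'lobe+',pr(W(.092,.0224,.101)),'lobeH',pr(W(.092,.045,.062)),'long',pr(W(.027,-.0173,.052)))
P=cloud(c)
for u,v in[(265,190),(265,170),(252,240),(375,245),(195,326),(425,326),(310,215)]:
    p=P[130+v//6,290+u//6]; e=p[:2]-O; print((u,v),np.round([e@A*1e3,e@B*1e3,p[2]*1e3]))
# finger cloud
e=P[...,:2]-O;x=e@A*1e3;y=e@B*1e3;z=P[...,2]*1e3
m=(z>90)&(abs(x-92)<60)&(abs(y)<80)
for lo in range(90,170,8):
    k=m&(z>=lo)&(z<lo+8)&(abs(y-18)<25); print(lo,k.sum(),[np.percentile(a[k],[5,50,95]).round() for a in(x,y)] if k.sum() else '')
```

```text
tcp (array([263., 258.]), np.float64(0.978)) lobe+ (array([250., 246.]), np.float64(0.972)) lobeH (array([192., 325.]), np.float64(0.999)) long (array([354., 455.]), np.float64(0.956))
(265, 190) [ 86.  18. 134.]
(265, 170) [ 80.  18. 147.]
(252, 240) [ 88.  22. 107.]
(375, 245) [ 89. -24. 107.]
(195, 326) [87. 45. 66.]
(425, 326) [ 89. -45.  65.]
(310, 215) [137.  -0.  85.]
90 19 [array([84., 88., 92.]), array([ 0., 12., 22.])]
98 18 [array([85., 88., 91.]), array([15., 19., 26.])]
106 9 [array([86., 91., 94.]), array([20., 22., 25.])]
114 5 [array([87., 89., 90.]), array([ 9., 15., 19.])]
122 18 [array([82., 87., 89.]), array([ 6., 18., 27.])]
130 30 [array([79., 85., 89.]), array([ 6., 15., 27.])]
138 26 [array([79., 82., 89.]), array([ 7., 17., 26.])]
146 27 [array([79., 83., 89.]), array([ 7., 18., 26.])]
154 1 [array([81., 81., 81.]), array([13., 13., 13.])]
162 15 [array([63., 65., 91.]), array([ 7., 20., 29.])]
```

The camera sees the fingertip's lower end at z about 118–120 mm, while the reported TCP is at 94 mm. The finger has been passing above the lobes. I'll back out to open space and measure this offset there.

Emit:
carry_out(increments=[[[-0.4,0,0,0,0,0,0],[-0.4,0,0,0,0,0,0],[0,0,0,0,0,0,0]]])

```text
t: 9.6
ee_pos: [0.6206, 0.0982, 0.0942]
tcp_rot: [-0.206, 0.979, -0.0, 0.001]
contact_force: [-0.1, -0.2, -0.5]
grip_width: 0.0001
finger_force: 0.0
```

```bash
cat > tip.py <<'E'
from h import *
s=robot.state(); go(.092,.066,.08)
e0=s['ee_pos'][:2]-O; X,Y=e0@A*1e3,e0@B*1e3
for n in('side','top'):
    c=cam(n); P=cloud(c); e=P[...,:2]-O;x=e@A*1e3;y=e@B*1e3;z=P[...,2]*1e3
    m=(abs(x-X)<30)&(abs(y-Y)<14)&(z>15)
    zz=np.sort(z[m]); print(n,m.sum(),zz[:6].round(),np.percentile(zz,[5,25]).round() if m.sum() else '', 'x',np.percentile(x[m],[5,95]).round(),'y',np.percentile(y[m],[5,95]).round())
    rgb=c['pixels'].astype(int); q=c['R'].T@(s['ee_pos']-c['p']); u=q[:2]/q[2]*c['fx']+[c['cx'],c['cy']]; print(' tcp px',u.round(1))
    if n=='side':
        U=int(round(u[0])); print([(v,int(rgb[v,U].mean()),int(z[v,U])) for v in range(int(u[1])-24,int(u[1])+8,2)])
E
python3 tip.py
```

```text
t 9.6 jig pos mm [94.6 68.8 94.2] F jig [ 0.1 -0.1 -0.5]
 shift now-frame [0.048 0.043 0.236]  in final frame [0.047 0.043 0.236] turn [-0.005  0.013 -0.038]
side 244 [122. 123. 123. 123. 123. 123.] [128. 144.] x [65. 90.] y [55. 82.]
 tcp px [311.7 172.6]
[(148, 28, 200), (150, 22, 190), (152, 24, 172), (154, 22, 156), (156, 25, 148), (158, 24, 143), (160, 25, 136), (162, 25, 132), (164, 63, 123), (166, 94, 0), (168, 175, -1), (170, 198, 0), (172, 200, 1), (174, 202, 2), (176, 201, 1), (178, 204, 0)]
top 1579 [526. 526. 526. 526. 527. 527.] [529. 532.] x [ 67. 121.] y [56. 81.]
 tcp px [360.7 156.8]
```

The tip's bottom is at about z = 121 mm against 94 reported, so the real tip is about 27 mm higher than reported. I'll lower it 24 mm here and recheck.

Emit:
carry_out(increments=[[[0,0,0.2,0,0,0,0],[0,0,0.2,0,0,0,0],[0,0,0,0,0,0,0],[0,0,0,0,0,0,0]]])

```text
t: 10.2
ee_pos: [0.6185, 0.0976, 0.0699]
tcp_rot: [-0.205, 0.979, -0.0, -0.0]
contact_force: [-0.5, 0.3, 0.5]
grip_width: -0.0
finger_force: 0.0
```

```bash
python3 tip.py
```

```text
t 10.2 jig pos mm [94.3 66.6 69.9] F jig [-0.5 -0.4  0.5]
 shift now-frame [ 0.011  0.038 -0.169]  in final frame [ 0.011  0.038 -0.169] turn [ 0.001 -0.004 -0.043]
side 240 [97. 97. 98. 98. 99. 99.] [104. 119.] x [65. 89.] y [53. 79.]
 tcp px [312.9 180.8]
[(156, 59, 183), (158, 30, 175), (160, 22, 163), (162, 25, 149), (164, 24, 124), (166, 24, 123), (168, 24, 118), (170, 25, 107), (172, 73, 105), (174, 178, 0), (176, 204, 1), (178, 204, 693), (180, 203, 0), (182, 184, 0), (184, 176, -1), (186, 133, 2)]
top 1440 [501. 502. 502. 502. 502. 503.] [506. 508.] x [ 67. 121.] y [54. 79.]
 tcp px [359.7 160.3]
```

The real tip is now at about 97 mm, so I'll push.

Emit:
carry_out(increments=[[[0.15,0,0,0,0,0,0],[0.15,0,0,0,0,0,0],[0.1,0,0,0,0,0,0],[0.1,0,0,0,0,0,0]]])

```text
t: 10.8
ee_pos: [0.5931, 0.0863, 0.0711]
tcp_rot: [-0.205, 0.979, 0.0, 0.002]
contact_force: [6.4, 5.6, 4.7]
grip_width: -0.0003
finger_force: 3.7
```

Emit:
carry_out(increments=[[[0.1,0,0,0,0,0,0],[0.1,0,0,0,0,0,0]]])

```text
t: 11.05
ee_pos: [0.5842, 0.0815, 0.0721]
tcp_rot: [-0.205, 0.979, -0.0, 0.004]
contact_force: [3.5, 1.8, 4.5]
grip_width: 0.0
finger_force: 2.2
```

Emit:
carry_out(increments=[[[0.1,0,0,0,0,0,0],[0.1,0,0,0,0,0,0],[0.1,0,0,0,0,0,0],[0.1,0,0,0,0,0,0],[0,0,0,0,0,0,0],[0,0,0,0,0,0,0],[0,0,0,0,0,0,0]]])

```text
t: 11.92
ee_pos: [0.5585, 0.0713, 0.0701]
tcp_rot: [-0.205, 0.979, -0.0, 0.0]
contact_force: [0.0, 0.1, -0.6]
grip_width: -0.0002
finger_force: 0.0
```

```bash
cat > scr.py <<'E'
from h import *
go(-.215,.0,.12)
for n in('top','side'):
  c=cam(n);P=cloud(c).reshape(-1,3);e=P[:,:2]-O;x=e@A*1e3;y=e@B*1e3;z=P[:,2]*1e3
  for y0,lo,hi in[(0,74,90),(17,66,80),(-17,66,80),(17,47,60),(-17,47,60),(0,40,48)]:
    m=(abs(y-y0)<6)&(z>lo)&(z<hi)&(x>15)&(x<80); print(n,y0,lo,m.sum(),np.percentile(x[m],[2,10]).round(1) if m.sum() else '')
E
python3 scr.py
```

```text
t 11.93 jig pos mm [94.   1.1 70.1] F jig [-0.1  0.  -0.6]
 shift now-frame [ 0.049  5.149 -0.832]  in final frame [ 0.019  5.149 -0.832] turn [-0.001  0.001 -0.042]
top 0 74 0 
top 17 66 0 
top -17 66 45 [48.  49.9]
top 17 47 0 
top -17 47 26 [39.1 40.1]
top 0 40 44 [27.4 29.5]
side 0 74 34 [53.3 55. ]
side 17 66 21 [63.1 64.3]
side -17 66 38 [47.6 48.6]
side 17 47 16 [71.7 72.1]
side -17 47 32 [38.1 39.5]
side 0 40 56 [27.6 29.1]
```

The wheel clicked: the 58 mm screw now sits at the bottom (tip x about 27.5 mm), with 30 on top and 38 and 46 on the -y side. Next I'll lift out and go behind the bar's tail.

Emit:
carry_out(increments=[[[0,0,-0.4,0,0,0,0],[0,0,-0.7,0,0,0,0],[0,0,-0.7,0,0,0,0],[0,0.7,0,0,0,0,0],[0,0.75,0,0,0,0,0],[0,0.75,0,0,0,0,0],[0,0.75,0,0,0,0,0],[0,0.75,0,0,0,0,0],[0,0.75,0,0,0,0,0],[0,0.7,0,0,0,0,0]]])

```text
t: 13.28
ee_pos: [0.4334, 0.3557, 0.1781]
tcp_rot: [-0.205, 0.979, 0.0, 0.0]
contact_force: [0.7, 0.7, -0.2]
grip_width: 0.0001
finger_force: 0.0
```

```bash
python3 - <<'E'
from h import *
go(-.215,-.001,.008)
E
python3 scr.py | tail -6
python3 - <<'E'
from h import *
c=cam('top');P=cloud(c).reshape(-1,3);e=P[:,:2]-O;x=e@A*1e3;y=e@B*1e3;z=P[:,2]*1e3
m=(abs(y)<20)&(x<-115)&(x>-190)&(z>40)&(z<52);print('tail x',np.percentile(x[m],[1,3]),'y',np.percentile(y[m],[3,50,97]))
E
```

```text
t 13.28 jig pos mm [-216.7    2.6  178.1] F jig [-0.4  1.  -0.2]
 shift now-frame [ 0.061 -0.029  2.836]  in final frame [ 0.061 -0.029  2.836] turn [-0.     0.001 -0.04 ]
side 0 74 0 
side 17 66 1 [63.1 63.1]
side -17 66 0 
side 17 47 6 [70.4 71.8]
side -17 47 0 
side 0 40 0 
tail x [-168.70508331 -167.40671939] y [-12.58598222   1.53223226  15.71257773]
```

Emit:
carry_out(increments=[[[0.03,0.03,0.5,0,0,0,0],[0,0,0.5,0,0,0,0],[0,0,0.5,0,0,0,0],[0,0,0.5,0,0,0,0],[0,0,0.4,0,0,0,0],[0,0,0.2,0,0,0,0],[0,0,0.15,0,0,0,0],[0,0,0.08,0,0,0,0],[0,0,0,0,0,0,0]]])

```text
t: 14.55
ee_pos: [0.432, 0.3552, 0.0085]
tcp_rot: [-0.205, 0.979, -0.0, 0.0]
contact_force: [0.1, -0.6, 0.1]
grip_width: -0.0
finger_force: 0.0
```

```bash
python3 tip.py
```

```text
t 14.55 jig pos mm [-216.8    1.2    8.5] F jig [ 0.6 -0.1  0.1]
 shift now-frame [-1.112 -5.141 -1.191]  in final frame [-1.081 -5.147 -1.192] turn [-0.001  0.002 -0.042]
side 641 [38. 39. 40. 40. 41. 42.] [ 53. 208.] x [-245. -191.] y [-11.  14.]
 tcp px [342.1 308. ]
[(283, 62, 141), (285, 59, 100), (287, 60, 86), (289, 63, 120), (291, 87, 122), (293, 147, 126), (295, 171, 127), (297, 117, 125), (299, 58, 115), (301, 34, 50), (303, 69, 0), (305, 84, 2), (307, 80, 0), (309, 83, 1), (311, 81, 2), (313, 82, 0)]
top 1321 [86. 86. 90. 92. 93. 93.] [446. 447.] x [-244. -190.] y [-12.  14.]
 tcp px [232.7 250.8]
```

Emit:
carry_out(increments=[[[0,0,0.1,0,0,0,0],[0,-0.1,0,0,0,0,0],[0,-0.1,0,0,0,0,0],[0,-0.1,0,0,0,0,0],[0,-0.1,0,0,0,0,0],[0,-0.1,0,0,0,0,0]]])

```text
t: 15.4
ee_pos: [0.4441, 0.3272, 0.0023]
tcp_rot: [-0.205, 0.979, -0.0, 0.0]
contact_force: [-0.4, -0.2, 0.4]
grip_width: -0.0001
finger_force: 0.0
```

Emit:
carry_out(increments=[[[0,-0.06,0,0,0,0,0],[0,-0.06,0,0,0,0,0],[0,-0.06,0,0,0,0,0],[0,-0.06,0,0,0,0,0],[0,-0.06,0,0,0,0,0]]])

```text
t: 16.02
ee_pos: [0.4511, 0.3111, 0.0023]
tcp_rot: [-0.205, 0.979, 0.0, -0.0]
contact_force: [-0.7, 1.6, 0.1]
grip_width: -0.0002
finger_force: 1.1
```

```bash
cat > bar.py <<'E'
from h import *
go(-.145,.001,.003)
c=cam('top');P=cloud(c);e=P[...,:2]-O;x=e@A*1e3;y=e@B*1e3;z=P[...,2]*1e3
# front edge of bar: last dark column along y=0 strip, on plane z=46
g=c['pixels'].mean(-1)
def val(X,Y,Z):
    q=c['R'].T@(W(X/1e3,Y/1e3,Z/1e3)-c['p']);u=q[:2]/q[2]*c['fx']+[c['cx'],c['cy']];return cv2.getRectSubPix(g.astype(np.float32),(1,1),(float(u[0]),float(u[1])))[0,0]
for Y in(-9,0,9): print(Y,[(X,int(val(X,Y,46))) for X in range(-14,34,3)])
E
python3 bar.py
```

```text
t 16.02 jig pos mm [-168.8    0.7    2.3] F jig [-1.7 -0.   0.1]
 shift now-frame [-0.008 -0.397 -0.012]  in final frame [-0.006 -0.397 -0.012] turn [ 0.    -0.    -0.042]
-9 [(-14, 100), (-11, 100), (-8, 100), (-5, 100), (-2, 99), (1, 100), (4, 104), (7, 135), (10, 139), (13, 141), (16, 141), (19, 140), (22, 140), (25, 142), (28, 141), (31, 140)]
0 [(-14, 78), (-11, 95), (-8, 118), (-5, 100), (-2, 99), (1, 98), (4, 91), (7, 137), (10, 140), (13, 140), (16, 141), (19, 140), (22, 139), (25, 137), (28, 138), (31, 130)]
9 [(-14, 100), (-11, 102), (-8, 99), (-5, 99), (-2, 98), (1, 99), (4, 100), (7, 137), (10, 140), (13, 139), (16, 139), (19, 140), (22, 139), (25, 140), (28, 141), (31, 142)]
```

The bar is sliding at about 1.7 N, with its front at about 5 mm and roughly 22 mm to go.

Emit:
carry_out(increments=[[[0,-0.05,0,0,0,0,0],[0,-0.05,0,0,0,0,0],[0,-0.05,0,0,0,0,0],[0,-0.05,0,0,0,0,0],[0,-0.05,0,0,0,0,0],[0,-0.03,0,0,0,0,0]]])

```text
t: 16.82
ee_pos: [0.4579, 0.2956, 0.0023]
tcp_rot: [-0.205, 0.979, -0.0, -0.0]
contact_force: [-0.7, 2.6, 0.5]
grip_width: 0.0002
finger_force: 1.3
```

Emit:
carry_out(increments=[[[0,-0.02,0,0,0,0,0],[0,-0.02,0,0,0,0,0]]])

```text
t: 17.08
ee_pos: [0.4588, 0.2936, 0.0023]
tcp_rot: [-0.205, 0.979, -0.0, -0.0]
contact_force: [-0.8, 2.7, 0.7]
grip_width: 0.0
finger_force: 1.3
```

Emit:
carry_out(increments=[[[0,-0.015,0,0,0,0,0]]])

```text
t: 17.2
ee_pos: [0.4591, 0.2927, 0.0023]
tcp_rot: [-0.205, 0.979, -0.0, -0.0]
contact_force: [-0.3, 2.6, 0.6]
grip_width: -0.0004
finger_force: 1.3
```

```bash
python3 bar.py
```

```text
t 17.2 jig pos mm [-148.8    0.5    2.3] F jig [-2.4  0.8  0.6]
 shift now-frame [-0.008 -0.063 -0.012]  in final frame [-0.008 -0.063 -0.012] turn [-0.    -0.    -0.042]
-9 [(-14, 100), (-11, 100), (-8, 100), (-5, 99), (-2, 100), (1, 99), (4, 101), (7, 101), (10, 98), (13, 98), (16, 100), (19, 97), (22, 101), (25, 114), (28, 139), (31, 140)]
0 [(-14, 97), (-11, 100), (-8, 97), (-5, 97), (-2, 117), (1, 104), (4, 74), (7, 75), (10, 109), (13, 102), (16, 97), (19, 98), (22, 98), (25, 111), (28, 137), (31, 130)]
9 [(-14, 97), (-11, 97), (-8, 97), (-5, 95), (-2, 97), (1, 99), (4, 103), (7, 99), (10, 97), (13, 98), (16, 99), (19, 98), (22, 98), (25, 117), (28, 140), (31, 142)]
```

The front is at about 25.5 mm, so I'll creep forward in small steps until the force jumps.

Emit:
carry_out(increments=[[[0,-0.01,0,0,0,0,0],[0,0,0,0,0,0,0]]])

```text
t: 17.5
ee_pos: [0.4594, 0.2922, 0.0023]
tcp_rot: [-0.205, 0.979, -0.0, -0.0]
contact_force: [-0.9, 1.9, 0.5]
grip_width: 0.0001
finger_force: 1.1
```

Emit:
carry_out(increments=[[[0,-0.01,0,0,0,0,0],[0,0,0,0,0,0,0]]])

```text
t: 17.75
ee_pos: [0.4596, 0.2916, 0.0023]
tcp_rot: [-0.205, 0.979, -0.0, -0.0]
contact_force: [-0.8, 1.7, 0.6]
grip_width: -0.0002
finger_force: 1.2
```

Emit:
carry_out(increments=[[[0,-0.01,0,0,0,0,0],[0,0,0,0,0,0,0]]])

```text
t: 18.0
ee_pos: [0.4598, 0.2911, 0.0023]
tcp_rot: [-0.205, 0.979, -0.0, -0.0]
contact_force: [-1.3, 2.0, 1.6]
grip_width: 0.0001
finger_force: 1.4
```

Emit:
carry_out(increments=[[[0,-0.01,0,0,0,0,0],[0,0,0,0,0,0,0]]])

```text
t: 18.25
ee_pos: [0.4599, 0.2911, 0.0023]
tcp_rot: [-0.205, 0.979, 0.0, -0.0]
contact_force: [-2.1, 4.7, 0.6]
grip_width: -0.0002
finger_force: 2.8
```

Emit:
carry_out(increments=[[[0,-0.01,0,0,0,0,0],[0,0,0,0,0,0,0]]])

```text
t: 18.5
ee_pos: [0.4599, 0.291, 0.0023]
tcp_rot: [-0.205, 0.979, 0.001, -0.0]
contact_force: [-2.2, 7.3, 0.8]
grip_width: -0.0002
finger_force: 4.0
```

Emit:
carry_out(increments=[[[0,-0.01,0,0,0,0,0],[0,0,0,0,0,0,0]]])

```text
t: 18.75
ee_pos: [0.4599, 0.2909, 0.0023]
tcp_rot: [-0.205, 0.979, 0.001, -0.0]
contact_force: [-4.1, 9.3, 0.5]
grip_width: 0.0001
finger_force: 5.3
```

```bash
python3 bar.py
```

```text
t 18.75 jig pos mm [-146.8    0.5    2.3] F jig [-10.1   0.1   0.5]
 shift now-frame [-0.008 -0.029 -0.011]  in final frame [-0.008 -0.03  -0.011] turn [ 0.015  0.001 -0.05 ]
-9 [(-14, 99), (-11, 99), (-8, 98), (-5, 98), (-2, 98), (1, 98), (4, 100), (7, 97), (10, 96), (13, 98), (16, 97), (19, 98), (22, 99), (25, 103), (28, 129), (31, 139)]
0 [(-14, 97), (-11, 98), (-8, 97), (-5, 97), (-2, 101), (1, 112), (4, 80), (7, 74), (10, 78), (13, 98), (16, 98), (19, 96), (22, 95), (25, 102), (28, 128), (31, 130)]
9 [(-14, 96), (-11, 97), (-8, 96), (-5, 96), (-2, 97), (1, 97), (4, 96), (7, 98), (10, 99), (13, 98), (16, 97), (19, 98), (22, 98), (25, 100), (28, 133), (31, 141)]
```

The bar is firmly against the screw: the force rose to 10 N with no further motion, and the front is at about 27 mm. I'll back off gently along -x, then rise.

Emit:
carry_out(increments=[[[0,0.04,0,0,0,0,0],[0,0.1,0,0,0,0,0],[0,0.3,0,0,0,0,0],[0,0.4,0,0,0,0,0],[0,0,-0.7,0,0,0,0],[0,0,-0.8,0,0,0,0],[0,0.7,-0.7,0,0,0,0],[0,0.7,0,0,0,0,0],[0,0,0,0,0,0,0],[0,0,0,0,0,0,0]]])

```text
t: 20.05
ee_pos: [0.4057, 0.4124, 0.1338]
tcp_rot: [-0.206, 0.979, -0.001, -0.001]
contact_force: [-0.4, -0.2, 0.1]
grip_width: 0.0001
finger_force: 0.0
```

```bash
python3 bar.py; python3 scr.py
python3 - <<'E'
from h import *
c=cam('top'); cv2.imwrite('pics/t9.png',cv2.resize(c['pixels'][130:290,200:420,::-1],None,fx=3.5,fy=3.5,interpolation=cv2.INTER_CUBIC))
E
```

```text
t 20.05 jig pos mm [-279.8    0.5  133.8] F jig [-0.  -0.5  0.1]
 shift now-frame [-0.022 -2.244  2.182]  in final frame [-0.009 -2.246  2.18 ] turn [-0.007 -0.009 -0.033]
-9 [(-14, 99), (-11, 98), (-8, 98), (-5, 99), (-2, 98), (1, 98), (4, 102), (7, 103), (10, 99), (13, 99), (16, 99), (19, 98), (22, 98), (25, 105), (28, 128), (31, 140)]
0 [(-14, 97), (-11, 98), (-8, 98), (-5, 98), (-2, 100), (1, 113), (4, 81), (7, 75), (10, 77), (13, 105), (16, 96), (19, 98), (22, 97), (25, 105), (28, 134), (31, 131)]
9 [(-14, 97), (-11, 97), (-8, 98), (-5, 98), (-2, 95), (1, 96), (4, 100), (7, 99), (10, 98), (13, 97), (16, 98), (19, 95), (22, 97), (25, 98), (28, 132), (31, 141)]
t 20.1 jig pos mm [-279.2    0.5  133.6] F jig [0.2 0.3 0. ]
 shift now-frame [ 0.002 -1.07   0.228]  in final frame [ 0.009 -1.071  0.227] turn [-0.007 -0.011 -0.041]
top 0 74 48 [55.5 57.5]
top 17 66 33 [63.4 64.9]
top -17 66 64 [48.1 51.1]
top 17 47 5 [25.9 43. ]
top -17 47 29 [30.1 40.3]
top 0 40 101 [15.8 18.8]
side 0 74 0 
side 17 66 0 
side -17 66 0 
side 17 47 0 
side -17 47 0 
side 0 40 0
```

View pics/t9.png

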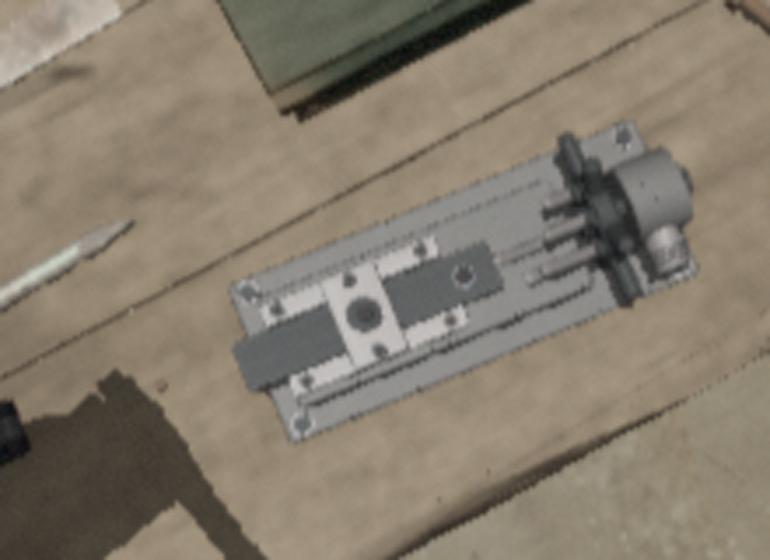

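The bar's front end at crop (500,265) butts against the longest screw, which is at the bottom, and the robot is clear at the far left. I'm handing the job in.

```bash
python3 -c "
from plant import robot
print(robot.close_job())"
```

```text
the job is handed in; nothing more can be done
None
```

The star wheel was flicked one click so its longest stop screw is at the bottom, the bar was pushed gently until it butted against that screw, and the job was handed in with the arm clear; no verdict came back.

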